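# Sort the specimen mounts and fold the amber shield to 40 degrees

## Robot

A 6-joint arm with a two-finger parallel gripper is mounted at the origin on the work surface. World frame = base frame: x ahead of the robot, y to its left, z up, the work surface at z = 0. Lengths are in m, angles in degrees, forces in N, time in s.
With the tool pointing down it reaches from about 0.425 to 0.95 m from the base axis. Payload 3.5 kg.
Tool frame: the origin (TCP) lies between the finger pads; the fingertips stand 11 mm ahead of it and the grasp point (between the pads) lies 8 mm behind it; z points along the fingers, y is the line along which they close (so a half turn about z gives the same grasp; the last joint's range is limited). The gripper opens to 85 mm and grips with 20 to 120 N. Pads are 22 mm wide; open, the fingers measure 114 mm over their backs; the gripper's body (76 mm by 85 mm) begins 54 mm behind the grasp point. The pads swing forward as they close: fully open they stand 13 mm farther back than shut.
Start: joints at [-78.151, 16.404, 90.338, -0, 73.258, -8.594], TCP at [0.236, -0.632, 0.242] pointing down, gripper open.
Joint ranges: [-158.93, 158.93], [-51.34, 127.21], [12.03, 142.37], [-87.48, 267.48], [13.55, 161.25], [-162.69, 162.69]. Speed limits (degrees/s): [159.86, 159.86, 180, 180, 180, 180].

## Interface

Orientations are given as [roll, pitch, yaw] about the fixed x, y, z axes, in that order (R = Rz(yaw) Ry(pitch) Rx(roll)).
In Python, from cell import arm gives the robot as it stands.
- The arm moves only by the tool move_arm, never from a script. Its argument "plan" is a list of rows, each an object of numbers: "jaw": the opening in per cent of the stroke, from 0 (shut) to 100 (fully open); "tx", "ty", "tz": the shift along the tool's x, y, z in mm; "wx", "wy", "wz": the turn, a rotation vector about the tool's x, y, z in rad. In form: [{"jaw": .., "tx": .., "ty": .., "tz": .., "wx": .., "wy": .., "wz": ..}, ...]. A call has exactly 8 rows; each row is the pose to reach, as a shift and turn from the pose commanded when the call began, along the tool's axes at that moment; what a row does not reach only later rows make up. A row lasts 1/12 s, in which the tool goes at most 41.7 mm and 7.16 degrees, less where a joint would pass 70% of its speed; a pose out of reach is approached as far as the arm can. A call with a gripper value outside its range is refused whole. The fingers move at their own pace and stop on an object; the grip force is fixed at half the most. Time passes only in rows, so rows that repeat a pose let the fingers close, or fill a call up. It gives the time, the measured TCP pose, the force, the opening and the grip force at its end, in the units of the state.
- arm.observe(): the state, without advancing time (a new reading comes with each control period).
- arm.grab_frame(name): name is "scene" or "top" or "wrist"; returns (picture, depth): 480x640x3 uint8, red, green, blue; 480x640 float32, m along the optical axis (not along the pixel's ray), 0 where there is no reading.
- arm.calibration(name): a dict with "camera_matrix" (3x3 intrinsics, pixels), "pose" (4x4, takes a point from camera to world coordinates). Camera axes: x right, y up, looking along -z (the intrinsics and any distortion apply to the point x, -y, -z); pixel columns grow to the right and rows downward; lengths in m; the calibration is good to about 2 mm. The wrist camera is an equidistant fisheye: a pixel r from the principal point sees the ray r / f radians off the axis. A picture is of the moment at which its call begins: read the wrist's pose just before it. calibration takes no time and is no camera call; for the wrist camera it gives the pose at the moment of the call.
- arm.job_done(): hands the job in; it is judged then, once.
The state is a dict: "time_s": time; "joint_positions": joint angles; "dq": joint speeds; "effort": joint torques, N m; "tool_pos": TCP position; "orientation": TCP orientation; "wrist_force": force on the tool from outside, world axes, zero at the start; "wrist_torque": the same for the moment, N m; "width": finger opening in m; "gripper_force": force on a finger pad.
Only numpy, scipy, OpenCV 4.12 (cv2) and the standard library are available. Lean on these libraries where they do the work, as an engineer would, in place of code of your own. Each camera call takes 0.05 s, during which the arm holds its last target. There are 200 camera calls.

## Task

Put the specimen mount with the green tag flat in the green nest and the one with the red tag flat in the red nest. Then gently fold the amber shield forward over them and leave it standing by itself at 40 degrees above level, in line with the yellow marks on its two arcs: the hinge is stiff and springs back when you let go. Leave the objective, the dropper bottle and the slide box where they are.

Things in the scene. Friction and masses are not known exactly. Their poses are not given: they have to be found in the camera images.
- stand: grey shield stand fixed to the table: base plate 200 (x) x 240 (y) mm, 12 mm thick; origin at the centre of the plate's underside, z up, x pointing from the nests towards the hinge. Nest centres at x = -50, y = +-55 mm. Aluminium uprights at x = 85, y = +-108 mm, 82 mm high, carry the hinge
- hinge (a point): middle of the hinge axis, 85 mm along the stand's x from its origin and 70 mm above the table; the axis runs along the stand's y. The hinge is stiff (friction about 0.7 N m, 3 to 6 N near the free edge; it holds the shield anywhere) but springy: pushed to an angle and let go, the shield returns by some 5 to 13 degrees, depending on its hidden weight. Overbend, let go, see where it stays, correct
- mark (a point): yellow 40-degree mark on the protractor wire at the stand's y = +108 mm, 60 mm from the hinge axis (a twin is at y = -108 mm). Each protractor is a white wire sector (6 mm rod) about the hinge, from level on the nest side up to 120 degrees, top 133 mm above the table, black ticks every 10 degrees
- shield: amber see-through shield with a black rim, 180 mm wide, 155 mm from hinge axis to free edge, 6 mm thick, 0.2 to 0.55 kg. Origin mid hinge axis; x points from free edge to hinge, y along the hinge, z out of its outer face. Angle = panel above level on the nest side; 0: level over the nests, z up. Starts leaning back at 95 to 115 degrees
- shield_edge (a point): middle of the shield's free edge, 155 mm from the hinge axis in the panel's mid-plane
- nest_green: green open nest: square tray 70 x 70 mm, 10 mm high, walls 4 mm, floor 4 mm, inner width 62 mm, fixed on the stand's base plate; origin at the centre of its underside (12 mm above the table), z up, sides parallel to the stand's. The two nests lie side by side along the stand's y, 110 mm between centres, either way round
- nest_red: red open nest: square tray 70 x 70 mm, 10 mm high, walls 4 mm, floor 4 mm, inner width 62 mm, fixed on the stand's base plate; origin at the centre of its underside (12 mm above the table), z up, sides parallel to the stand's. The two nests lie side by side along the stand's y, 110 mm between centres, either way round
- mount_green: specimen mount: black resin puck, 40 mm diameter, 28 mm tall, about 80 g, top face a green tag with a small steel square in it, green band round its foot; origin at the centre of its underside, z up when upright. Starts upright on the table; the two pucks may be either way round
- mount_red: specimen mount: black resin puck, 40 mm diameter, 28 mm tall, about 80 g, top face a red tag with a small steel square in it, red band round its foot; origin at the centre of its underside, z up when upright. Starts upright on the table; the two pucks may be either way round
- lens: steel microscope objective standing upright, 34 mm diameter, 50 mm tall; origin at the centre of its underside; leave it alone
- dropper: small amber dropper bottle with a black cap, 36 mm diameter, 75 mm tall; origin at the centre of its underside; leave it alone
- slidebox: blue slide box with a white line round it, 80 x 34 x 30 mm, long side along its x; origin at the centre of its underside; leave it alone

How it is judged:
By the outcome, as a careful person would: the job done as asked, in the order asked, and still so for the second after the job is handed in, with the robot touching nothing.
It also fails if it takes over 69 s, if anything falls off the work surface, if the arm or the gripper's body presses on something with over 40 N, if the wrist force passes 120 N, or if a joint passes its speed limit or range.

## Working session

There is one attempt and no reset: what is moved stays moved. The work goes in short steps, Python scripts to look and compute and a tool call to move; the robot and the scene stay as the last step left them, time stands still between calls to the robot, and variables do not carry over. Pictures are saved under pics/ and viewed, at most 10 in all, crops included, and the job is handed in when it is done.

Besides the shell and the picture viewer there is one more tool, called after ">>>" by a JSON object that holds its "api" and its "payload". move_arm: Moves the arm, as the interface text tells. Its arguments: {"type":"object","properties":{"plan":{"type":"array"}},"required":["plan"]}

```bash
ls; mkdir -p pics; python3 - <<'E'
from cell import arm
import cv2,numpy as np
o=arm.observe();print(o)
for n in("scene","top"):
    p,d=arm.grab_frame(n);c=arm.calibration(n)
    np.savez(f"pics/{n}0.npz",p=p,d=d,K=c["camera_matrix"],T=c["pose"]);cv2.imwrite(f"pics/{n}0.png",p[...,::-1]);print(c)
E
```

```text
pics
{'time_s': 0.0, 'joint_positions': array([-7.81517610e+01,  1.64551987e+01,  9.04233688e+01, -1.51571135e-03,
        7.32580471e+01, -8.59473318e+00]), 'dq': array([0.00781591, 0.03339809, 0.03041863, 0.05494636, 0.00880294,
       0.02116724]), 'effort': array([-8.97077061e-04, -4.05985701e+01, -2.92626160e+01, -2.02835181e-04,
        5.71671422e-03, -6.93887571e-06]), 'tool_pos': array([ 0.23564679, -0.63185404,  0.24092138]), 'orientation': array([-1.79864703e+02, -1.89821432e-02,  2.04433881e+01]), 'wrist_force': array([ 0.09794779, -0.40588087,  0.79184055]), 'wrist_torque': array([ 0.02702602,  0.05702425, -0.00570448]), 'gripper_force': 0.0, 'width': 0.08531219272328722}
{'camera_matrix': array([[496.97737577,   0.        , 316.98210719],
       [  0.        , 496.97737577, 240.0047543 ],
       [  0.        ,   0.        ,   1.        ]]), 'pose': array([[ 0.46809619, -0.60769738,  0.64155269,  1.19815692],
       [ 0.88348569,  0.30670907, -0.35409405, -0.34193602],
       [ 0.018412  ,  0.73255269,  0.68046128,  0.77613446],
       [ 0.        ,  0.        ,  0.        ,  1.        ]])}
{'camera_matrix': array([[490.72710029,   0.        , 328.44492178],
       [  0.        , 490.72710029, 229.48934801],
       [  0.        ,   0.        ,   1.        ]]), 'pose': array([[-0.019725  ,  0.99207083, -0.12412249,  0.44182146],
       [-0.99976528, -0.02068434, -0.00644496,  0.01242311],
       [-0.00896125,  0.12396623,  0.99224597,  1.17743463],
       [ 0.        ,  0.        ,  0.        ,  1.        ]])}
```

View pics/top0.png

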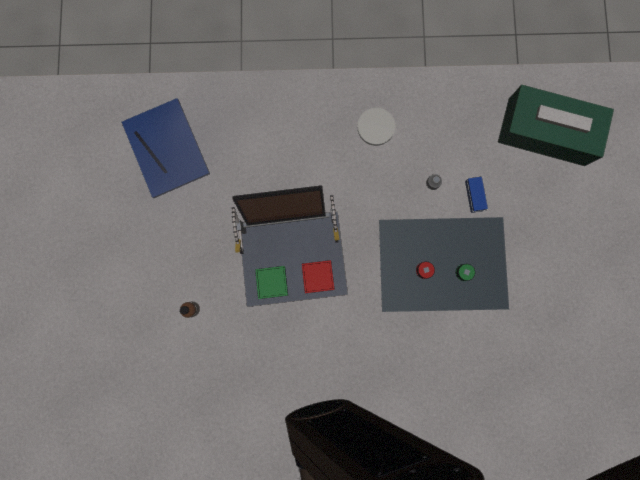

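View pics/scene0.png

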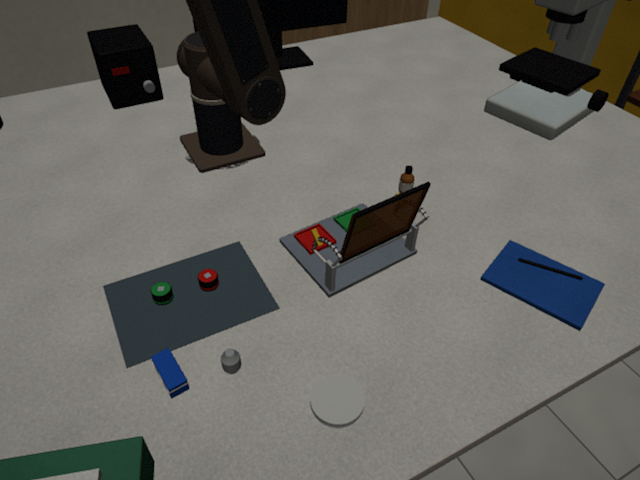

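The top view shows the red puck at about (426,270) and the green puck at (467,272). The green nest is at (272,283) and the red nest at (318,277). The shield leans back at about (280,205), the lens is at (434,182), the slide box at (477,194) and the dropper at (189,310).

```bash
cat >h.py <<'E'
import numpy as np,cv2
def ray(K,T,u,v):
    d=np.array([(u-K[0,2])/K[0,0],-(v-K[1,2])/K[1,1],-1.]);return T[:3,3],T[:3,:3]@d
def atz(K,T,u,v,z):
    o,d=ray(K,T,u,v);return o+d*(z-o[2])/d[2]
def cloud(p,d,K,T):
    v,u=np.mgrid[:480,:640];P=np.stack([(u-K[0,2])/K[0,0]*d,-(v-K[1,2])/K[1,1]*d,-d],-1)
    return P@T[:3,:3].T+T[:3,3]
def proj(K,T,X):
    q=(np.asarray(X)-T[:3,3])@T[:3,:3];return np.stack([K[0,2]+K[0,0]*q[...,0]/-q[...,2],K[1,2]-K[1,1]*q[...,1]/-q[...,2]],-1)
def load(f):
    z=np.load(f);return z["p"],z["d"],z["K"],z["T"]
E
python3 - <<'E'
from h import *
for n in("top","scene"):
    p,d,K,T=load(f"pics/{n}0.npz");C=cloud(p,d,K,T)
    h=cv2.cvtColor(p,cv2.COLOR_RGB2HSV)
    H,S,V=[h[...,i].astype(int) for i in range(3)]
    for name,m in(("g",(H>45)&(H<80)&(S>140)&(V>60)),("r",((H<6)|(H>174))&(S>140)&(V>60)),("b",(H>105)&(H<125)&(S>150)&(V>60)),("yellow",(H>15)&(H<30)&(S>150)&(V>90))):
        k,l,s,c=cv2.connectedComponentsWithStats(m.astype(np.uint8))
        for i in range(1,k):
            if s[i,4]>15:
                q=C[(l==i)&(d>0)]
                print(n,name,c[i].round(1),s[i,4],np.median(q,0).round(4),q.min(0).round(3),q.max(0).round(3))
                if s[i,4]>400 and s[i,4]<2000:
                    r=cv2.minAreaRect(np.argwhere(l==i)[:,::-1].astype(np.float32));print("  rect",np.round([atz(K,T,*b,.022)for b in cv2.boxPoints(r)],4).tolist(), atz(K,T,*r[0],.022).round(4))
                elif s[i,4]<=400: print("  z28",atz(K,T,*c[i],.028).round(4))
    # base plate
    m=(np.abs(C[...,2]-.012)<.004)&(d>0)
    # uprights / things tall
    m=(C[...,2]>.03)&(C[...,2]<.25)&(C[...,0]>.3)&(np.abs(C[...,1])<.45)&(d>0)
    k,l,s,c=cv2.connectedComponentsWithStats(m.astype(np.uint8))
    for i in range(1,k):
        if s[i,4]>30:
            q=C[l==i];print(n,"tall",s[i],c[i].round(),q.mean(0).round(3),q.min(0).round(3),q.max(0).round(3))
E
```

```text
top r [317.5 276.3] 859 [0.4767 0.0483 0.0166] [0.44  0.012 0.01 ] [0.512 0.084 0.027]
  rect [[0.5072, 0.0854, 0.022], [0.5138, 0.017, 0.022], [0.4456, 0.0104, 0.022], [0.439, 0.0783, 0.022]] [0.4763 0.0478 0.022 ]
top r [425.6 269.4] 173 [ 0.4877 -0.2046  0.0285] [ 0.469 -0.222  0.009] [ 0.504 -0.186  0.033]
  z28 [ 0.4871 -0.2048  0.028 ]
top b [477.2 193.7] 413 [ 0.6634 -0.3344  0.03  ] [ 0.625 -0.353  0.023] [ 0.703 -0.315  0.036]
  rect [[0.7014, -0.3161, 0.022], [0.7067, -0.3476, 0.022], [0.6297, -0.3572, 0.022], [0.6245, -0.326, 0.022]] [ 0.6654 -0.3368  0.022 ]
top yellow [336.  235.7] 17 [0.5597 0.0032 0.121 ] [0.553 0.001 0.113] [0.567 0.005 0.127]
  z28 [0.5705 0.0024 0.028 ]
top tall [ 502   85   30   60 1263] [518. 118.] [ 0.832 -0.427  0.074] [ 0.778 -0.45   0.03 ] [ 0.909 -0.399  0.091]
top tall [428 174  14  15 156] [434. 181.] [ 0.694 -0.232  0.041] [ 0.679 -0.25   0.03 ] [ 0.713 -0.218  0.054]
top tall [468 177  20  34 224] [477. 193.] [ 0.664 -0.334  0.032] [ 0.624 -0.355  0.03 ] [ 0.704 -0.314  0.036]
top tall [ 232  185   97   69 3147] [277. 209.] [0.617 0.128 0
[... 1288 characters left out ...]
8  0.022 ]
scene yellow [316.2 235.9] 70 [0.5626 0.0054 0.1161] [ 0.442 -0.     0.013] [0.586 0.07  0.126]
  z28 [0.4801 0.0522 0.028 ]
scene tall [399 166  15  21 223] [407. 177.] [0.413 0.342 0.052] [0.392 0.328 0.03 ] [0.425 0.36  0.078]
scene tall [ 310  182  120  105 4264] [376. 228.] [0.622 0.106 0.14 ] [ 0.529 -0.002  0.03 ] [0.652 0.232 0.225]
scene tall [152 349  34  40 469] [168. 369.] [ 0.667 -0.334  0.031] [ 0.626 -0.354  0.03 ] [ 0.706 -0.313  0.034]
scene tall [220 349  20  19 277] [230. 358.] [ 0.702 -0.234  0.042] [ 0.684 -0.249  0.03 ] [ 0.714 -0.217  0.054]
scene tall [ 102  437   49   43 1740] [127. 459.] [ 0.818 -0.423  0.081] [ 0.781 -0.45   0.03 ] [ 0.854 -0.398  0.09 ]
```

```bash
cat >>h.py <<'E'
def delta(obs,pos,yaw=None):
    from scipy.spatial.transform import Rotation as Ro
    R=Ro.from_euler('xyz',obs["orientation"],degrees=True)
    t=R.inv().apply(np.asarray(pos)-obs["tool_pos"])*1000
    w=None if yaw is None else (R.inv()*Ro.from_euler('xyz',[180,0,yaw],degrees=True)).as_rotvec()
    return t.round(1),w
E
python3 - <<'E'
from h import *
from scipy.optimize import least_squares
p,d,K,T=load("pics/top0.npz")
a=p.astype(int);g=(a[...,1]>1.6*a[...,0])&(a[...,1]>1.4*a[...,2])&(a[...,1]>50)
k,l,s,c=cv2.connectedComponentsWithStats(g.astype(np.uint8))
for i in range(1,k):
    if s[i,4]>40:
        print(c[i],s[i],atz(K,T,*c[i],.028).round(4))
        if 600<s[i,4]<1500:
            r=cv2.minAreaRect(np.argwhere(l==i)[:,::-1].astype(np.float32));print("  rect",np.round([atz(K,T,*b,.022)for b in cv2.boxPoints(r)],4).tolist(), atz(K,T,*r[0],.022).round(4))
# shield: height cloud panel points
C=cloud(p,d,K,T)
y=np.deg2rad(5.5);R=np.array([[np.cos(y),-np.sin(y)],[np.sin(y),np.cos(y)]])
o=np.array([.5208,.1073])
for n in("top","scene"):
    p,d,K,T=load(f"pics/{n}0.npz");C=cloud(p,d,K,T)
    q=(C[...,:2]-o)@R
    m=(np.abs(q[...,1])<.08)&(q[...,0]>.06)&(q[...,0]<.16)&(C[...,2]>.1)&(C[...,2]<.24)&(d>0)
    X=q[m][:,0]-.085;Z=C[m][:,2]-.07
    print(n,m.sum(),np.percentile(np.degrees(np.arctan2(Z,-X)),[10,50,90]),np.percentile(np.hypot(X,Z),[5,99]))
E
```

```text
[466.25294118 271.67058824] [459 264  16  16 170] [ 0.4799 -0.2992  0.028 ]
[271.05122235 281.91385332] [256 266  32  33 859] [0.4652 0.1561 0.028 ]
  rect [[0.4962, 0.1954, 0.022], [0.5031, 0.1265, 0.022], [0.4348, 0.1189, 0.022], [0.4281, 0.1873, 0.022]] [0.4654 0.157  0.022 ]
top 2036 [ 98.84631798 100.97749058 102.00790068] [0.03815093 0.1573318 ]
scene 2384 [103.23550139 103.9977328  105.51286099] [0.03894822 0.15694953]
```

>>> {"api": "move_arm", "payload": {"plan": [{"jaw":100,"tx":35,"ty":-23,"tz":10,"wx":0,"wy":0,"wz":0.03},{"jaw":90,"tx":70,"ty":-46,"tz":20,"wx":0,"wy":0,"wz":0.07},{"jaw":80,"tx":105,"ty":-70,"tz":30,"wx":0,"wy":0,"wz":0.1},{"jaw":75,"tx":139,"ty":-92,"tz":40,"wx":0,"wy":0,"wz":0.13},{"jaw":75,"tx":173,"ty":-114,"tz":50,"wx":0,"wy":0,"wz":0.16},{"jaw":75,"tx":207,"ty":-137,"tz":60,"wx":0,"wy":0,"wz":0.19},{"jaw":75,"tx":241,"ty":-160,"tz":70,"wx":0,"wy":0,"wz":0.22},{"jaw":75,"tx":275,"ty":-182,"tz":80,"wx":0,"wy":0,"wz":0.257}]}}

```text
time_s: 0.77
tool_pos: [0.4269, -0.3685, 0.1629]
orientation: [-180.0, 0.0, 5.6]
wrist_force: [0.4, 0.1, 0.1]
width: 0.0643
gripper_force: 0.0
```

```bash
python3 - <<'E'
from h import *
from cell import arm
o=arm.observe();print(o["time_s"],o["tool_pos"],o["orientation"],o["width"],delta(o,[.479,-.298,.08],5.7))
E
```

```text
0.7667 [ 0.42693917 -0.36847963  0.16289874] [-1.79963480e+02  2.03509887e-02  5.61032690e+00] 0.06431638381189358 (array([ 58.7, -65. ,  82.9]), array([-0.00063767,  0.00035469, -0.0015652 ]))
```

>>> {"api": "move_arm", "payload": {"plan": [{"jaw":75,"tx":25,"ty":-28,"tz":20,"wx":0,"wy":0,"wz":0},{"jaw":75,"tx":48,"ty":-54,"tz":40,"wx":0,"wy":0,"wz":0},{"jaw":75,"tx":56,"ty":-62,"tz":65,"wx":0,"wy":0,"wz":0},{"jaw":75,"tx":56,"ty":-62,"tz":90,"wx":0,"wy":0,"wz":0},{"jaw":75,"tx":56,"ty":-62,"tz":115,"wx":0,"wy":0,"wz":0},{"jaw":75,"tx":56,"ty":-62,"tz":133,"wx":0,"wy":0,"wz":0},{"jaw":75,"tx":56,"ty":-62,"tz":144,"wx":0,"wy":0,"wz":0},{"jaw":70,"tx":56,"ty":-62,"tz":146,"wx":0,"wy":0,"wz":0}]}}

```text
time_s: 1.43
tool_pos: [0.4744, -0.3018, 0.015]
orientation: [-179.8, 0.2, 5.7]
wrist_force: [-0.5, -0.6, -0.4]
width: 0.0597
gripper_force: 0.0
```

>>> {"api": "move_arm", "payload": {"plan": [{"jaw":40,"tx":0,"ty":0,"tz":0,"wx":0,"wy":0,"wz":0},{"jaw":30,"tx":0,"ty":0,"tz":0,"wx":0,"wy":0,"wz":0},{"jaw":30,"tx":0,"ty":0,"tz":0,"wx":0,"wy":0,"wz":0},{"jaw":30,"tx":0,"ty":0,"tz":0,"wx":0,"wy":0,"wz":0},{"jaw":30,"tx":0,"ty":0,"tz":0,"wx":0,"wy":0,"wz":0},{"jaw":30,"tx":0,"ty":0,"tz":0,"wx":0,"wy":0,"wz":0},{"jaw":30,"tx":0,"ty":0,"tz":0,"wx":0,"wy":0,"wz":0},{"jaw":30,"tx":0,"ty":0,"tz":-8,"wx":0,"wy":0,"wz":0}]}}

```text
time_s: 2.1
tool_pos: [0.4751, -0.3026, 0.0249]
orientation: [-179.9, 0.1, 5.7]
wrist_force: [-0.4, 0.3, -1.3]
width: 0.038
gripper_force: 60.4
```

```bash
python3 - <<'E'
from h import *
from cell import arm
p,d=arm.grab_frame("wrist");cv2.imwrite("pics/w1.png",p[...,::-1])
o=arm.observe();print(o["time_s"],o["tool_pos"],o["orientation"],o["width"],o["gripper_force"],delta(o,[.4654,.157,.09],5.7))
E
```

```text
2.15 [ 0.47622681 -0.30345778  0.02698968] [ 1.79976708e+02 -2.47417088e-02  5.71959723e+00] 0.03810077800537261 60.37919640541077 (array([  35.1, -459.2,  -63.2]), array([ 0.00040644, -0.00043189,  0.00034195]))
```

View pics/w1.png

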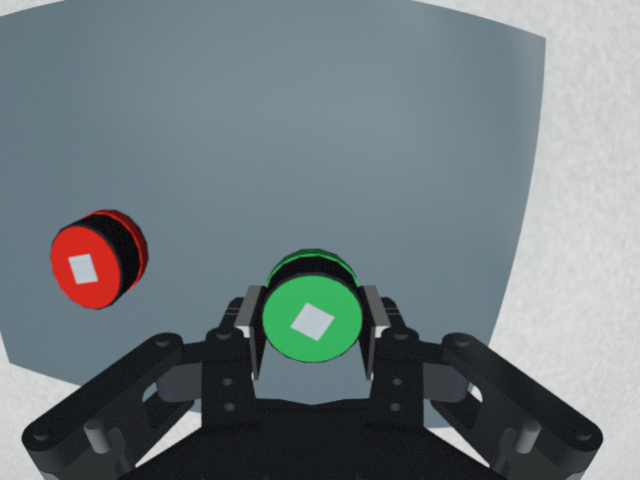

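The wrist view shows the green mount held square between the pads at about (312,318), with the red one at about (95,262). I am carrying the green one to the green nest.

>>> {"api": "move_arm", "payload": {"plan": [{"jaw":30,"tx":0,"ty":0,"tz":-30,"wx":0,"wy":0,"wz":0},{"jaw":30,"tx":3,"ty":-25,"tz":-55,"wx":0,"wy":0,"wz":0},{"jaw":30,"tx":6,"ty":-62,"tz":-65,"wx":0,"wy":0,"wz":0},{"jaw":30,"tx":9,"ty":-102,"tz":-65,"wx":0,"wy":0,"wz":0},{"jaw":30,"tx":12,"ty":-142,"tz":-65,"wx":0,"wy":0,"wz":0},{"jaw":30,"tx":15,"ty":-182,"tz":-65,"wx":0,"wy":0,"wz":0},{"jaw":30,"tx":18,"ty":-222,"tz":-65,"wx":0,"wy":0,"wz":0},{"jaw":30,"tx":20,"ty":-262,"tz":-65,"wx":0,"wy":0,"wz":0}]}}

```text
time_s: 2.82
tool_pos: [0.4693, -0.0388, 0.0911]
orientation: [180.0, -0.0, 5.7]
wrist_force: [0.6, 0.8, -1.5]
width: 0.0376
gripper_force: 60.5
```

```bash
python3 - <<'E'
from h import *
from cell import arm
o=arm.observe();print(o["time_s"],o["tool_pos"],o["orientation"],o["width"],o["gripper_force"],delta(o,[.4634,.157,.036],5.7))
E
```

```text
2.8167 [ 0.46932604 -0.03879137  0.09108049] [ 1.79990885e+02 -4.24320255e-02  5.69146527e+00] 0.03763880558363055 60.480533838272095 (array([  13.5, -195.4,   55.1]), array([ 0.00015915, -0.00074057, -0.00014902]))
```

>>> {"api": "move_arm", "payload": {"plan": [{"jaw":30,"tx":3,"ty":-40,"tz":0,"wx":0,"wy":0,"wz":0},{"jaw":30,"tx":6,"ty":-80,"tz":0,"wx":0,"wy":0,"wz":0},{"jaw":30,"tx":9,"ty":-120,"tz":0,"wx":0,"wy":0,"wz":0},{"jaw":30,"tx":12,"ty":-155,"tz":0,"wx":0,"wy":0,"wz":0},{"jaw":30,"tx":13,"ty":-183,"tz":0,"wx":0,"wy":0,"wz":0},{"jaw":30,"tx":13,"ty":-196,"tz":10,"wx":0,"wy":0,"wz":0},{"jaw":30,"tx":13,"ty":-196,"tz":30,"wx":0,"wy":0,"wz":0},{"jaw":30,"tx":13,"ty":-196,"tz":42,"wx":0,"wy":0,"wz":0}]}}

```text
time_s: 3.48
tool_pos: [0.4624, 0.1569, 0.0479]
orientation: [180.0, 0.0, 5.9]
wrist_force: [-0.6, 0.5, -1.4]
width: 0.0381
gripper_force: 60.5
```

```bash
python3 - <<'E'
from h import *
from cell import arm
p,d=arm.grab_frame("wrist");cv2.imwrite("pics/w2.png",p[...,::-1])
o=arm.observe();print(o["time_s"],o["tool_pos"],o["wrist_force"],o["width"],o["gripper_force"],delta(o,[.4634,.157,.036],5.7))
E
```

```text
3.5333 [0.46051708 0.15614982 0.04556987] [-1.91233431 -0.33279021 -1.88899507] 0.038257524450684345 60.506991147994995 (array([ 3. , -0.6,  9.6]), array([0.00011853, 0.00531458, 0.0019116 ]))
```

View pics/w2.png

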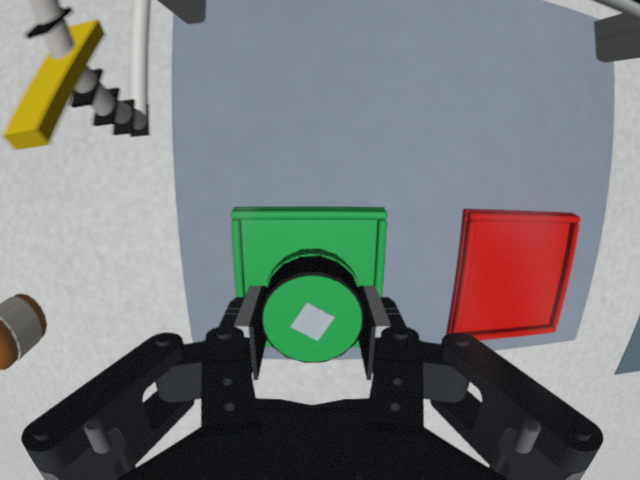

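The puck hangs over the green nest, centred sideways at about (312,290), with the nest spanning columns 235–385. I am lowering it.

>>> {"api": "move_arm", "payload": {"plan": [{"jaw":30,"tx":3,"ty":-1,"tz":2,"wx":0,"wy":0,"wz":0},{"jaw":30,"tx":3,"ty":-1,"tz":4,"wx":0,"wy":0,"wz":0},{"jaw":30,"tx":3,"ty":-1,"tz":6,"wx":0,"wy":0,"wz":0},{"jaw":30,"tx":3,"ty":-1,"tz":8,"wx":0,"wy":0,"wz":0},{"jaw":30,"tx":3,"ty":-1,"tz":9,"wx":0,"wy":0,"wz":0},{"jaw":30,"tx":3,"ty":-1,"tz":10,"wx":0,"wy":0,"wz":0},{"jaw":30,"tx":3,"ty":-1,"tz":10.5,"wx":0,"wy":0,"wz":0},{"jaw":30,"tx":3,"ty":-1,"tz":10.5,"wx":0,"wy":0,"wz":0}]}}

```text
time_s: 4.2
tool_pos: [0.4661, 0.1569, 0.0383]
orientation: [-180.0, -0.0, 5.7]
wrist_force: [-0.3, 0.7, -0.6]
width: 0.0379
gripper_force: 60.5
```

>>> {"api": "move_arm", "payload": {"plan": [{"jaw":30,"tx":-2,"ty":0,"tz":0.5,"wx":0,"wy":0,"wz":0},{"jaw":30,"tx":-3,"ty":0,"tz":1,"wx":0,"wy":0,"wz":0},{"jaw":30,"tx":-3,"ty":0,"tz":1.5,"wx":0,"wy":0,"wz":0},{"jaw":30,"tx":-3,"ty":0,"tz":2,"wx":0,"wy":0,"wz":0},{"jaw":30,"tx":-3,"ty":0,"tz":2.5,"wx":0,"wy":0,"wz":0},{"jaw":30,"tx":-3,"ty":0,"tz":3,"wx":0,"wy":0,"wz":0},{"jaw":30,"tx":-3,"ty":0,"tz":3,"wx":0,"wy":0,"wz":0},{"jaw":30,"tx":-3,"ty":0,"tz":3,"wx":0,"wy":0,"wz":0}]}}

```text
time_s: 4.87
tool_pos: [0.4631, 0.1567, 0.0352]
orientation: [-180.0, 0.0, 5.7]
wrist_force: [-1.4, 0.1, -0.8]
width: 0.0381
gripper_force: 60.5
```

>>> {"api": "move_arm", "payload": {"plan": [{"jaw":30,"tx":0,"ty":0,"tz":0.5,"wx":0,"wy":0,"wz":0},{"jaw":30,"tx":0,"ty":0,"tz":1,"wx":0,"wy":0,"wz":0},{"jaw":30,"tx":0,"ty":0,"tz":1.5,"wx":0,"wy":0,"wz":0},{"jaw":30,"tx":0,"ty":0,"tz":2,"wx":0,"wy":0,"wz":0},{"jaw":30,"tx":0,"ty":0,"tz":2,"wx":0,"wy":0,"wz":0},{"jaw":30,"tx":0,"ty":0,"tz":2,"wx":0,"wy":0,"wz":0},{"jaw":30,"tx":0,"ty":0,"tz":2,"wx":0,"wy":0,"wz":0},{"jaw":30,"tx":0,"ty":0,"tz":2,"wx":0,"wy":0,"wz":0}]}}

```text
time_s: 5.53
tool_pos: [0.4632, 0.1567, 0.0348]
orientation: [180.0, 0.1, 5.7]
wrist_force: [-4.7, -1.8, 10.5]
width: 0.038
gripper_force: 61.4
```

>>> {"api": "move_arm", "payload": {"plan": [{"jaw":30,"tx":0,"ty":0,"tz":-1.5,"wx":0,"wy":0,"wz":0},{"jaw":55,"tx":0,"ty":0,"tz":-1.5,"wx":0,"wy":0,"wz":0},{"jaw":65,"tx":0,"ty":0,"tz":-1.5,"wx":0,"wy":0,"wz":0},{"jaw":70,"tx":0,"ty":0,"tz":-1.5,"wx":0,"wy":0,"wz":0},{"jaw":70,"tx":0,"ty":0,"tz":-3,"wx":0,"wy":0,"wz":0},{"jaw":70,"tx":0,"ty":0,"tz":-20,"wx":0,"wy":0,"wz":0},{"jaw":75,"tx":0,"ty":0,"tz":-45,"wx":0,"wy":0,"wz":0},{"jaw":75,"tx":0,"ty":0,"tz":-75,"wx":0,"wy":0,"wz":0}]}}

```text
time_s: 6.2
tool_pos: [0.4613, 0.1564, 0.1071]
orientation: [180.0, 0.3, 5.7]
wrist_force: [0.0, -0.1, -0.5]
width: 0.0639
gripper_force: 0.0
```

```bash
python3 - <<'E'
from h import *
from cell import arm
p,d=arm.grab_frame("wrist");cv2.imwrite("pics/w3.png",p[...,::-1])
o=arm.observe();print(o["time_s"],o["tool_pos"],o["wrist_force"],o["width"],o["gripper_force"],delta(o,[.484,-.206,.10],5.7))
E
```

```text
6.25 [0.46629801 0.1572637  0.11467389] [2.60693925 1.62294123 3.54413911] 0.06399116854706656 0.0 (array([-18.8, 363.2,  14.4]), array([-0.00021358, -0.00826313,  0.00062156]))
```

View pics/w3.png

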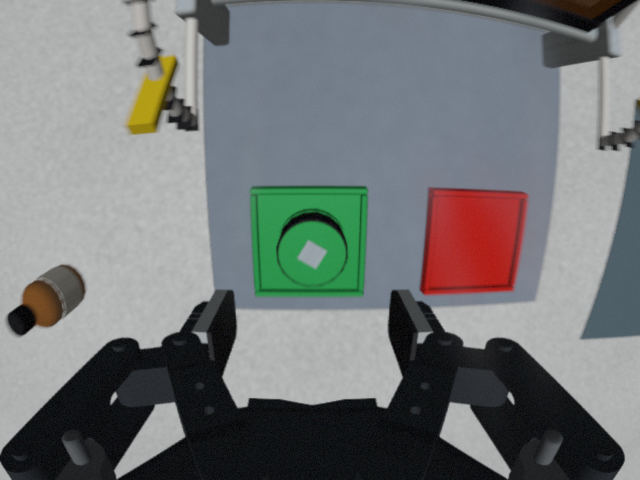

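The green mount sits flat and centred in the green nest at about (312,255). Next is the red one.

>>> {"api": "move_arm", "payload": {"plan": [{"jaw":75,"tx":-2,"ty":38,"tz":0,"wx":0,"wy":0,"wz":0},{"jaw":75,"tx":-4,"ty":78,"tz":0,"wx":0,"wy":0,"wz":0},{"jaw":75,"tx":-6,"ty":118,"tz":3,"wx":0,"wy":0,"wz":0},{"jaw":75,"tx":-8,"ty":158,"tz":6,"wx":0,"wy":0,"wz":0},{"jaw":75,"tx":-10,"ty":198,"tz":9,"wx":0,"wy":0,"wz":0},{"jaw":75,"tx":-12,"ty":238,"tz":12,"wx":0,"wy":0,"wz":0},{"jaw":75,"tx":-14,"ty":278,"tz":14,"wx":0,"wy":0,"wz":0},{"jaw":75,"tx":-16,"ty":318,"tz":14,"wx":0,"wy":0,"wz":0}]}}

```text
time_s: 6.92
tool_pos: [0.4783, -0.1632, 0.0937]
orientation: [-180.0, 0.0, 5.7]
wrist_force: [1.4, 0.4, 0.3]
width: 0.0643
gripper_force: 0.0
```

```bash
python3 - <<'E'
from h import *
from cell import arm
o=arm.observe();c=arm.calibration("wrist");p,d=arm.grab_frame("wrist")
K,T=np.array(c["camera_matrix"]),np.array(c["pose"])
a=p.astype(int);m=((a[...,0]>1.8*a[...,1])&(a[...,0]>1.8*a[...,2])&(a[...,0]>90)).astype(np.uint8)
k,l,s,cc=cv2.connectedComponentsWithStats(m)
for i in range(1,k):
    if s[i,4]>300:
        x,y=(cc[i][0]-K[0,2]),(cc[i][1]-K[1,2]);r=np.hypot(x,y);t=r/K[0,0]
        dd=T[:3,:3]@np.array([np.sin(t)*x/r,-np.sin(t)*y/r,-np.cos(t)]);print(cc[i],s[i],T[:3,3]+dd*(.026-T[2,3])/dd[2])
print(o["time_s"],o["tool_pos"],delta(o,[.484,-.205,.018],5.7))
E
```

```text
[ 30.76041122 228.16779927] [   0  177   69   99 5739] [0.47854829 0.03024278 0.026     ]
[387.4229543  252.16365569] [ 354  212   68   74 2823] [ 0.48667328 -0.20753982  0.026     ]
6.9167 [ 0.47826213 -0.16317252  0.09374454] (array([ 1.6, 42.2, 75.7]), array([-3.76855856e-04,  3.33905210e-04,  9.77475841e-06]))
```

>>> {"api": "move_arm", "payload": {"plan": [{"jaw":75,"tx":2,"ty":22,"tz":5,"wx":0,"wy":0,"wz":0},{"jaw":75,"tx":4,"ty":38,"tz":12,"wx":0,"wy":0,"wz":0},{"jaw":75,"tx":4,"ty":43,"tz":25,"wx":0,"wy":0,"wz":0},{"jaw":75,"tx":4,"ty":43,"tz":42,"wx":0,"wy":0,"wz":0},{"jaw":75,"tx":4,"ty":43,"tz":57,"wx":0,"wy":0,"wz":0},{"jaw":75,"tx":4,"ty":43,"tz":68,"wx":0,"wy":0,"wz":0},{"jaw":75,"tx":4,"ty":43,"tz":74,"wx":0,"wy":0,"wz":0},{"jaw":70,"tx":4,"ty":43,"tz":75,"wx":0,"wy":0,"wz":0}]}}

```text
time_s: 7.63
tool_pos: [0.4863, -0.203, 0.0179]
orientation: [-179.9, 0.1, 5.7]
wrist_force: [0.4, 0.3, -0.1]
width: 0.0595
gripper_force: 0.0
```

>>> {"api": "move_arm", "payload": {"plan": [{"jaw":50,"tx":0,"ty":0,"tz":0,"wx":0,"wy":0,"wz":0},{"jaw":30,"tx":0,"ty":0,"tz":0,"wx":0,"wy":0,"wz":0},{"jaw":30,"tx":0,"ty":0,"tz":0,"wx":0,"wy":0,"wz":0},{"jaw":30,"tx":0,"ty":0,"tz":0,"wx":0,"wy":0,"wz":0},{"jaw":30,"tx":0,"ty":0,"tz":0,"wx":0,"wy":0,"wz":0},{"jaw":30,"tx":0,"ty":0,"tz":0,"wx":0,"wy":0,"wz":0},{"jaw":30,"tx":0,"ty":0,"tz":0,"wx":0,"wy":0,"wz":0},{"jaw":30,"tx":0,"ty":0,"tz":0,"wx":0,"wy":0,"wz":0}]}}

```text
time_s: 8.3
tool_pos: [0.4879, -0.2041, 0.0203]
orientation: [179.9, -0.1, 5.7]
wrist_force: [-0.8, 0.3, 6.6]
width: 0.0379
gripper_force: 60.7
```

```bash
python3 - <<'E'
from h import *
from cell import arm
o=arm.observe();print(o["time_s"],o["tool_pos"],o["width"],o["gripper_force"],delta(o,[.4755,.0478,.09],5.7))
E
```

```text
8.3 [ 0.48790299 -0.20407911  0.02026808] 0.03788006314293223 60.69622278213501 (array([  12.9, -251.8,  -70. ]), array([ 0.00102861, -0.00152998,  0.00035321]))
```

>>> {"api": "move_arm", "payload": {"plan": [{"jaw":30,"tx":0,"ty":0,"tz":-20,"wx":0,"wy":0,"wz":0},{"jaw":30,"tx":2,"ty":-20,"tz":-45,"wx":0,"wy":0,"wz":0},{"jaw":30,"tx":4,"ty":-55,"tz":-65,"wx":0,"wy":0,"wz":0},{"jaw":30,"tx":6,"ty":-95,"tz":-70,"wx":0,"wy":0,"wz":0},{"jaw":30,"tx":8,"ty":-135,"tz":-70,"wx":0,"wy":0,"wz":0},{"jaw":30,"tx":10,"ty":-175,"tz":-70,"wx":0,"wy":0,"wz":0},{"jaw":30,"tx":12,"ty":-212,"tz":-68,"wx":0,"wy":0,"wz":0},{"jaw":30,"tx":14,"ty":-240,"tz":-55,"wx":0,"wy":0,"wz":0}]}}

```text
time_s: 8.97
tool_pos: [0.4776, 0.0388, 0.0756]
orientation: [180.0, -0.2, 5.8]
wrist_force: [-1.1, 0.2, -1.8]
width: 0.0379
gripper_force: 60.4
```

```bash
python3 - <<'E'
from h import *
from cell import arm
o=arm.observe();print(o["time_s"],o["tool_pos"],o["width"],o["gripper_force"],delta(o,[.4765,.0478,.037],5.7))
E
```

```text
8.9667 [0.47758615 0.0388262  0.0756352 ] 0.03791011952310314 60.44784665107727 (array([-0.3, -9.1, 38.6]), array([ 0.00052605, -0.00355616,  0.0014169 ]))
```

>>> {"api": "move_arm", "payload": {"plan": [{"jaw":30,"tx":-1,"ty":-8,"tz":4,"wx":0,"wy":0,"wz":0},{"jaw":30,"tx":-1,"ty":-10,"tz":12,"wx":0,"wy":0,"wz":0},{"jaw":30,"tx":-1,"ty":-10,"tz":20,"wx":0,"wy":0,"wz":0},{"jaw":30,"tx":-1,"ty":-10,"tz":26,"wx":0,"wy":0,"wz":0},{"jaw":30,"tx":-1,"ty":-10,"tz":30,"wx":0,"wy":0,"wz":0},{"jaw":30,"tx":-1,"ty":-10,"tz":33,"wx":0,"wy":0,"wz":0},{"jaw":30,"tx":-1,"ty":-10,"tz":35,"wx":0,"wy":0,"wz":0},{"jaw":30,"tx":-1,"ty":-10,"tz":36,"wx":0,"wy":0,"wz":0}]}}

```text
time_s: 9.63
tool_pos: [0.4753, 0.0456, 0.038]
orientation: [-180.0, 0.0, 5.6]
wrist_force: [-0.4, 0.6, -1.3]
width: 0.0381
gripper_force: 60.5
```

>>> {"api": "move_arm", "payload": {"plan": [{"jaw":30,"tx":0,"ty":0,"tz":0.5,"wx":0,"wy":0,"wz":0},{"jaw":30,"tx":0,"ty":0,"tz":1,"wx":0,"wy":0,"wz":0},{"jaw":30,"tx":0,"ty":0,"tz":1.5,"wx":0,"wy":0,"wz":0},{"jaw":30,"tx":0,"ty":0,"tz":1.5,"wx":0,"wy":0,"wz":0},{"jaw":30,"tx":0,"ty":0,"tz":1.5,"wx":0,"wy":0,"wz":0},{"jaw":30,"tx":0,"ty":0,"tz":1.5,"wx":0,"wy":0,"wz":0},{"jaw":30,"tx":0,"ty":0,"tz":1.5,"wx":0,"wy":0,"wz":0},{"jaw":30,"tx":0,"ty":0,"tz":1.5,"wx":0,"wy":0,"wz":0}]}}

```text
time_s: 10.3
tool_pos: [0.4752, 0.0464, 0.0369]
orientation: [180.0, -0.0, 5.7]
wrist_force: [0.2, -0.4, -0.4]
width: 0.038
gripper_force: 60.5
```

>>> {"api": "move_arm", "payload": {"plan": [{"jaw":30,"tx":0,"ty":-1,"tz":0.5,"wx":0,"wy":0,"wz":0},{"jaw":30,"tx":0,"ty":-1,"tz":1,"wx":0,"wy":0,"wz":0},{"jaw":30,"tx":0,"ty":-1,"tz":1.5,"wx":0,"wy":0,"wz":0},{"jaw":30,"tx":0,"ty":-1,"tz":1.5,"wx":0,"wy":0,"wz":0},{"jaw":30,"tx":0,"ty":-1,"tz":1.5,"wx":0,"wy":0,"wz":0},{"jaw":30,"tx":0,"ty":-1,"tz":1.5,"wx":0,"wy":0,"wz":0},{"jaw":30,"tx":0,"ty":-1,"tz":1.5,"wx":0,"wy":0,"wz":0},{"jaw":30,"tx":0,"ty":-1,"tz":1.5,"wx":0,"wy":0,"wz":0}]}}

```text
time_s: 10.97
tool_pos: [0.4752, 0.0474, 0.0363]
orientation: [-180.0, 0.0, 5.7]
wrist_force: [-3.6, 0.5, 7.1]
width: 0.0383
gripper_force: 61.2
```

>>> {"api": "move_arm", "payload": {"plan": [{"jaw":30,"tx":0,"ty":0,"tz":-1,"wx":0,"wy":0,"wz":0},{"jaw":55,"tx":0,"ty":0,"tz":-1,"wx":0,"wy":0,"wz":0},{"jaw":65,"tx":0,"ty":0,"tz":-1,"wx":0,"wy":0,"wz":0},{"jaw":70,"tx":0,"ty":0,"tz":-1,"wx":0,"wy":0,"wz":0},{"jaw":70,"tx":0,"ty":0,"tz":-3,"wx":0,"wy":0,"wz":0},{"jaw":70,"tx":0,"ty":0,"tz":-20,"wx":0,"wy":0,"wz":0},{"jaw":75,"tx":0,"ty":0,"tz":-50,"wx":0,"wy":0,"wz":0},{"jaw":75,"tx":0,"ty":0,"tz":-90,"wx":0,"wy":0,"wz":0}]}}

```text
time_s: 11.63
tool_pos: [0.4724, 0.0476, 0.1232]
orientation: [-179.9, 0.4, 5.7]
wrist_force: [1.4, -0.9, -0.7]
width: 0.0642
gripper_force: 0.0
```

```bash
python3 - <<'E'
from h import *
from cell import arm
p,d=arm.grab_frame("wrist");cv2.imwrite("pics/w4.png",p[...,::-1])
o=arm.observe();print(o["time_s"],o["tool_pos"],o["width"],o["gripper_force"])
y=np.deg2rad(5.7);R=np.array([[np.cos(y),-np.sin(y)],[np.sin(y),np.cos(y)]]);org=np.array([.5206,.1074])
for sx,z in((.16,.32),(.16,.21)):
    print(delta(o,[*(org+R@[sx,0]),z],5.7))
E
```

```text
11.6833 [0.47899494 0.04712206 0.13371599] 0.06365804645992117 0.0
(array([ 209.3,  -55.3, -184.2]), array([ 0.00213071, -0.01036083,  0.00065966]))
(array([208.2, -55.6, -74.2]), array([ 0.00213071, -0.01036083,  0.00065966]))
```

View pics/w4.png

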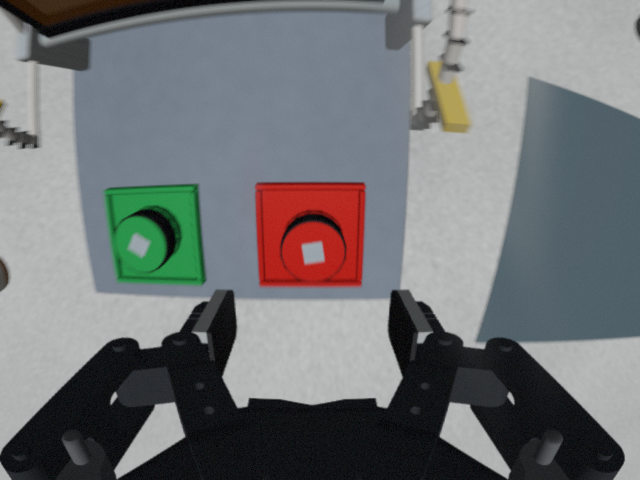

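Both mounts sit flat in their own nests, green at about (140,240) and red at (312,248). Now for the shield: I will go up and over it, with the fingers shut.

>>> {"api": "move_arm", "payload": {"plan": [{"jaw":40,"tx":0,"ty":0,"tz":-40,"wx":0,"wy":0,"wz":0},{"jaw":10,"tx":0,"ty":-5,"tz":-80,"wx":0,"wy":0,"wz":0},{"jaw":0,"tx":0,"ty":-15,"tz":-118,"wx":0,"wy":0,"wz":0},{"jaw":0,"tx":0,"ty":-25,"tz":-155,"wx":0,"wy":0,"wz":0},{"jaw":0,"tx":20,"ty":-35,"tz":-180,"wx":0,"wy":0,"wz":0},{"jaw":0,"tx":55,"ty":-45,"tz":-190,"wx":0,"wy":0,"wz":0},{"jaw":0,"tx":95,"ty":-55,"tz":-190,"wx":0,"wy":0,"wz":0},{"jaw":0,"tx":135,"ty":-55,"tz":-190,"wx":0,"wy":0,"wz":0}]}}

```text
time_s: 12.35
tool_pos: [0.6056, 0.1175, 0.3175]
orientation: [-180.0, -0.3, 5.8]
wrist_force: [0.3, 0.0, 0.1]
width: -0.0002
gripper_force: 0.0
```

```bash
cat >>h.py <<'E'
_y=np.deg2rad(5.7);RS=np.array([[np.cos(_y),-np.sin(_y)],[np.sin(_y),np.cos(_y)]]);ORG=np.array([.5206,.1074])
def st(pos): return np.r_[(np.asarray(pos)[:2]-ORG)@RS,pos[2]]
def panel(f,cam):
    """angle of shield from a depth frame: line fit through hinge in stand xz"""
    p,d,K,T=f;C=cloud(p,d,K,T);q=(C[...,:2]-ORG)@RS
    X=q[...,0]-.085;Z=C[...,2]-.07;r=np.hypot(X,Z);a=np.degrees(np.arctan2(Z,-X))
    m=(np.abs(q[...,1])<.085)&(r>.06)&(r<.15)&(a>5)&(a<125)&(d>0)
    return a,r,m,q
E
python3 - <<'E'
from h import *
from cell import arm
o=arm.observe();print(o["time_s"],o["tool_pos"],st(o["tool_pos"]),o["width"],arm.calibration("wrist")["pose"][:3,3])
for sx,z in((.165,.32),(.165,.21)): print(delta(o,[*(ORG+RS@[sx,0]),z],5.7))
E
```

```text
12.35 [0.60561135 0.11749632 0.31750268] [0.08559378 0.00160309 0.31750268] -0.00020399117989753672 [0.67551981 0.12273867 0.44927503]
(array([79.4,  1.8, -2.1]), array([-0.00047444, -0.00444283,  0.00207098]))
(array([ 78.9,   1.8, 107.9]), array([-0.00047444, -0.00444283,  0.00207098]))
```

>>> {"api": "move_arm", "payload": {"plan": [{"jaw":0,"tx":30,"ty":2,"tz":0,"wx":0,"wy":0,"wz":0},{"jaw":0,"tx":60,"ty":2,"tz":0,"wx":0,"wy":0,"wz":0},{"jaw":0,"tx":79,"ty":2,"tz":0,"wx":0,"wy":0,"wz":0},{"jaw":0,"tx":79,"ty":2,"tz":20,"wx":0,"wy":0,"wz":0},{"jaw":0,"tx":79,"ty":2,"tz":50,"wx":0,"wy":0,"wz":0},{"jaw":0,"tx":79,"ty":2,"tz":80,"wx":0,"wy":0,"wz":0},{"jaw":0,"tx":79,"ty":2,"tz":100,"wx":0,"wy":0,"wz":0},{"jaw":0,"tx":79,"ty":2,"tz":108,"wx":0,"wy":0,"wz":0}]}}

```text
time_s: 13.02
tool_pos: [0.6805, 0.1213, 0.2017]
orientation: [-180.0, 0.5, 5.7]
wrist_force: [0.4, -0.2, -0.6]
width: 0.0001
gripper_force: 0.0
```

```bash
python3 - <<'E'
from h import *
from cell import arm
o=arm.observe();print(o["time_s"],st(o["tool_pos"]),o["wrist_force"],o["orientation"])
H=np.array([.085,.07])
p,d=arm.grab_frame("scene");c=arm.calibration("scene");cv2.imwrite("pics/s1.png",cv2.resize(p[140:320,240:480],None,fx=3,fy=3)[...,::-1])
E
```

```text
13.0167 [ 0.16050848 -0.00208712  0.20172715] [ 0.39342984 -0.22584343 -0.59010244] [-179.96896774    0.45499337    5.71210447]
```

View pics/s1.png

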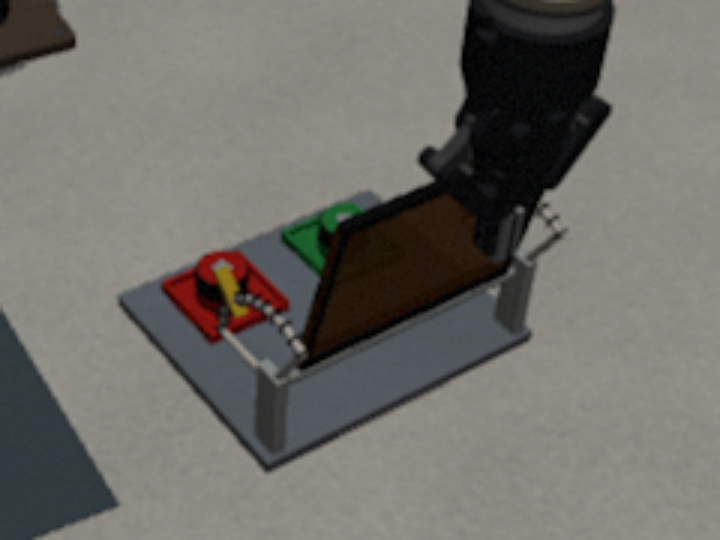

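The fingers stand behind the shield's free edge, at about (490,230) in the crop, and the pucks are undisturbed. I am pulling the shield forward gently.

>>> {"api": "move_arm", "payload": {"plan": [{"jaw":0,"tx":-8,"ty":0,"tz":0,"wx":0,"wy":0,"wz":0},{"jaw":0,"tx":-17,"ty":0,"tz":0,"wx":0,"wy":0,"wz":0},{"jaw":0,"tx":-25,"ty":0,"tz":0,"wx":0,"wy":0,"wz":0},{"jaw":0,"tx":-32,"ty":0,"tz":1,"wx":0,"wy":0,"wz":0},{"jaw":0,"tx":-39,"ty":0,"tz":2,"wx":0,"wy":0,"wz":0},{"jaw":0,"tx":-46,"ty":0,"tz":3,"wx":0,"wy":0,"wz":0},{"jaw":0,"tx":-53,"ty":0,"tz":4,"wx":0,"wy":0,"wz":0},{"jaw":0,"tx":-60,"ty":0,"tz":5,"wx":0,"wy":0,"wz":0}]}}

```text
time_s: 13.73
tool_pos: [0.6236, 0.1154, 0.2038]
orientation: [180.0, -0.3, 5.7]
wrist_force: [3.9, 0.4, 3.2]
width: -0.0001
gripper_force: 2.1
```

```bash
python3 - <<'E'
from h import *
from cell import arm
o=arm.observe();s=st(o["tool_pos"]);print(o["time_s"],s,o["wrist_force"],"corner rel",(s[0]-.085-.011)*1e3,(s[2]-.081)*1e3)
E
```

```text
13.7333 [ 0.10327264 -0.00228274  0.20383535] [3.91988885 0.41589591 3.24364808] corner rel 7.272643144660539 122.83534638946406
```

>>> {"api": "move_arm", "payload": {"plan": [{"jaw":0,"tx":-6,"ty":0,"tz":0,"wx":0,"wy":0,"wz":0},{"jaw":0,"tx":-12,"ty":0,"tz":0,"wx":0,"wy":0,"wz":0},{"jaw":0,"tx":-18,"ty":0,"tz":0,"wx":0,"wy":0,"wz":0},{"jaw":0,"tx":-24,"ty":0,"tz":0,"wx":0,"wy":0,"wz":0},{"jaw":0,"tx":-30,"ty":0,"tz":1,"wx":0,"wy":0,"wz":0},{"jaw":0,"tx":-36,"ty":0,"tz":2,"wx":0,"wy":0,"wz":0},{"jaw":0,"tx":-42,"ty":0,"tz":3,"wx":0,"wy":0,"wz":0},{"jaw":0,"tx":-47,"ty":0,"tz":5,"wx":0,"wy":0,"wz":0}]}}

```text
time_s: 14.4
tool_pos: [0.5761, 0.1107, 0.197]
orientation: [180.0, -0.1, 5.7]
wrist_force: [4.6, 0.8, 3.3]
width: 0.0001
gripper_force: 2.6
```

```bash
python3 - <<'E'
from h import *
from cell import arm
o=arm.observe();s=st(o["tool_pos"]);print(o["time_s"],s,o["wrist_force"],"corner rel",(s[0]-.085-.011)*1e3,(s[2]-.081)*1e3)
E
```

```text
14.4 [ 0.05554541 -0.00227728  0.19695204] [4.59792492 0.7548858  3.32195883] corner rel -40.45458698256971 115.9520428182693
```

>>> {"api": "move_arm", "payload": {"plan": [{"jaw":0,"tx":-5,"ty":0,"tz":1,"wx":0,"wy":0,"wz":0},{"jaw":0,"tx":-10,"ty":0,"tz":2.5,"wx":0,"wy":0,"wz":0},{"jaw":0,"tx":-15,"ty":0,"tz":4,"wx":0,"wy":0,"wz":0},{"jaw":0,"tx":-20,"ty":0,"tz":6,"wx":0,"wy":0,"wz":0},{"jaw":0,"tx":-25,"ty":0,"tz":9,"wx":0,"wy":0,"wz":0},{"jaw":0,"tx":-29,"ty":0,"tz":12,"wx":0,"wy":0,"wz":0},{"jaw":0,"tx":-33,"ty":0,"tz":15,"wx":0,"wy":0,"wz":0},{"jaw":0,"tx":-37,"ty":0,"tz":18,"wx":0,"wy":0,"wz":0}]}}

```text
time_s: 15.07
tool_pos: [0.5392, 0.107, 0.1794]
orientation: [180.0, -0.0, 5.7]
wrist_force: [3.7, 0.9, 3.4]
width: 0.0002
gripper_force: 2.4
```

```bash
python3 - <<'E'
from h import *
from cell import arm
o=arm.observe();s=st(o["tool_pos"]);print(o["time_s"],s,o["wrist_force"],"corner rel",(s[0]-.085-.011)*1e3,(s[2]-.081)*1e3)
E
```

```text
15.0667 [ 0.01847018 -0.00225046  0.17941744] [3.68212514 0.94128514 3.440817  ] corner rel -77.52982233253856 98.4174415025141
```

>>> {"api": "move_arm", "payload": {"plan": [{"jaw":0,"tx":-3,"ty":0,"tz":2.5,"wx":0,"wy":0,"wz":0},{"jaw":0,"tx":-6,"ty":0,"tz":5,"wx":0,"wy":0,"wz":0},{"jaw":0,"tx":-9,"ty":0,"tz":8,"wx":0,"wy":0,"wz":0},{"jaw":0,"tx":-12,"ty":0,"tz":11,"wx":0,"wy":0,"wz":0},{"jaw":0,"tx":-15,"ty":0,"tz":14,"wx":0,"wy":0,"wz":0},{"jaw":0,"tx":-17,"ty":0,"tz":17,"wx":0,"wy":0,"wz":0},{"jaw":0,"tx":-19,"ty":0,"tz":19,"wx":0,"wy":0,"wz":0},{"jaw":0,"tx":-20,"ty":0,"tz":21,"wx":0,"wy":0,"wz":0}]}}

```text
time_s: 15.73
tool_pos: [0.5183, 0.105, 0.1581]
orientation: [180.0, 0.2, 5.7]
wrist_force: [-0.2, -0.8, 5.4]
width: 0.0002
gripper_force: 2.3
```

>>> {"api": "move_arm", "payload": {"plan": [{"jaw":0,"tx":0,"ty":0,"tz":0,"wx":0,"wy":0,"wz":0},{"jaw":0,"tx":3,"ty":0,"tz":-4,"wx":0,"wy":0,"wz":0},{"jaw":0,"tx":6,"ty":0,"tz":-8,"wx":0,"wy":0,"wz":0},{"jaw":0,"tx":9,"ty":0,"tz":-13,"wx":0,"wy":0,"wz":0},{"jaw":0,"tx":12,"ty":0,"tz":-19,"wx":0,"wy":0,"wz":0},{"jaw":0,"tx":18,"ty":0,"tz":-26,"wx":0,"wy":0,"wz":0},{"jaw":0,"tx":25,"ty":0,"tz":-33,"wx":0,"wy":0,"wz":0},{"jaw":0,"tx":30,"ty":0,"tz":-40,"wx":0,"wy":0,"wz":0}]}}

```text
time_s: 16.4
tool_pos: [0.5499, 0.1081, 0.1987]
orientation: [-180.0, 0.0, 5.7]
wrist_force: [0.6, -0.4, 0.3]
width: 0.0001
gripper_force: 0.0
```

```bash
python3 - <<'E'
from h import *
from cell import arm
o=arm.observe();s=st(o["tool_pos"]);print(o["time_s"],s,o["wrist_force"],"corner rel",(s[0]-.085-.011)*1e3,(s[2]-.081)*1e3)
for n in("scene","top"):
    c=arm.calibration(n);p,d=arm.grab_frame(n)
    f=(p,d,c["camera_matrix"],c["pose"]);np.savez(f"pics/{n}1.npz",p=p,d=d,K=f[2],T=f[3])
    a,r,m,q=panel(f,n)
    for lo,hi in((-.085,-.055),(.055,.085)):
        for r0,r1 in((.06,.1),(.1,.13),(.13,.15)):
            mm=m&(q[...,1]>lo)&(q[...,1]<hi)&(r>r0)&(r<r1);print(n,lo,r0,mm.sum(),np.percentile(a[mm],[25,50,75]).round(1) if mm.sum() else 0)
    mm=m&(r>.148); 
    if n=="scene": cv2.imwrite("pics/s2.png",cv2.resize(p[150:300,260:450],None,fx=4,fy=4,interpolation=cv2.INTER_CUBIC)[...,::-1])
E
```

```text
16.4 [ 0.02918867 -0.00217745  0.19873302] [ 0.62410982 -0.3637207   0.27492794] corner rel -66.81133005522808 117.73301957879643
scene -0.085 0.06 269 [50.  50.9 51.7]
scene -0.085 0.1 204 [49.6 50.1 50.6]
scene -0.085 0.13 142 [49.5 49.9 50.3]
scene 0.055 0.06 233 [49.9 50.7 51.5]
scene 0.055 0.1 179 [49.6 50.2 50.7]
scene 0.055 0.13 115 [49.4 49.7 50.2]
top -0.085 0.06 128 [50.2 50.7 51.3]
top -0.085 0.1 125 [49.9 50.2 50.5]
top -0.085 0.13 78 [49.7 49.9 50.3]
top 0.055 0.06 51 [50.  50.4 50.8]
top 0.055 0.1 119 [49.7 50.1 50.5]
top 0.055 0.13 9 [49.7 50.1 50.7]
```

View pics/s2.png

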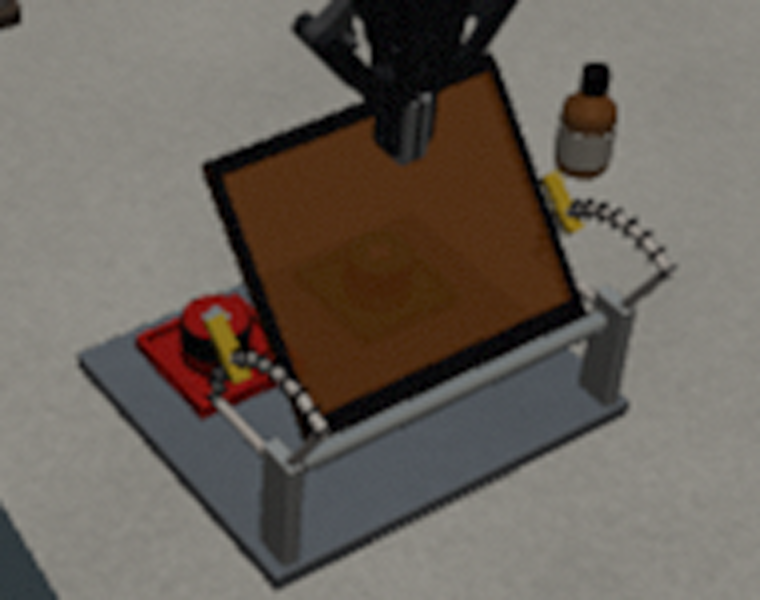

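The shield stands by itself at about 48.6° after being pushed to about 37°, so it springs back roughly 12°. The next push goes to about 28.5°.

>>> {"api": "move_arm", "payload": {"plan": [{"jaw":0,"tx":-7,"ty":0,"tz":8,"wx":0,"wy":0,"wz":0},{"jaw":0,"tx":-11,"ty":0,"tz":18,"wx":0,"wy":0,"wz":0},{"jaw":0,"tx":-14,"ty":0,"tz":23,"wx":0,"wy":0,"wz":0},{"jaw":0,"tx":-19,"ty":0,"tz":27,"wx":0,"wy":0,"wz":0},{"jaw":0,"tx":-23,"ty":0,"tz":31,"wx":0,"wy":0,"wz":0},{"jaw":0,"tx":-27,"ty":0,"tz":35,"wx":0,"wy":0,"wz":0},{"jaw":0,"tx":-31,"ty":0,"tz":40,"wx":0,"wy":0,"wz":0},{"jaw":0,"tx":-35,"ty":0,"tz":45,"wx":0,"wy":0,"wz":0}]}}

```text
time_s: 17.17
tool_pos: [0.5155, 0.1047, 0.1542]
orientation: [-180.0, -0.2, 5.7]
wrist_force: [3.5, 0.8, 2.4]
width: -0.0001
gripper_force: 2.3
```

```bash
python3 - <<'E'
from h import *
from cell import arm
o=arm.observe();s=st(o["tool_pos"]);x,z=(s[0]-.085-.011)*1e3,(s[2]-.081)*1e3
print(o["time_s"],o["wrist_force"],"corner rel",x,z,"ang",np.degrees(np.arctan2(z,-x)-3/np.hypot(x,z)))
E
```

```text
17.1667 [3.54806791 0.8412785  2.3741636 ] corner rel -101.31726277549716 73.21981773171525 ang 34.479793890761044
```

Next, on to 29° (7 mm back, 10 mm down), slowly, with a hold.

>>> {"api": "move_arm", "payload": {"plan": [{"jaw":0,"tx":-1.5,"ty":0,"tz":2,"wx":0,"wy":0,"wz":0},{"jaw":0,"tx":-3,"ty":0,"tz":4,"wx":0,"wy":0,"wz":0},{"jaw":0,"tx":-4,"ty":0,"tz":6,"wx":0,"wy":0,"wz":0},{"jaw":0,"tx":-5,"ty":0,"tz":7.5,"wx":0,"wy":0,"wz":0},{"jaw":0,"tx":-6,"ty":0,"tz":9,"wx":0,"wy":0,"wz":0},{"jaw":0,"tx":-6.5,"ty":0,"tz":10,"wx":0,"wy":0,"wz":0},{"jaw":0,"tx":-6.5,"ty":0,"tz":10,"wx":0,"wy":0,"wz":0},{"jaw":0,"tx":-6.5,"ty":0,"tz":10,"wx":0,"wy":0,"wz":0}]}}

```text
time_s: 17.83
tool_pos: [0.5083, 0.1039, 0.1434]
orientation: [-180.0, -0.0, 5.7]
wrist_force: [4.8, 1.5, 2.2]
width: -0.0001
gripper_force: 2.1
```

```bash
cat >c.py <<'E'
from h import *
from cell import arm
o=arm.observe();s=st(o["tool_pos"]);x,z=(s[0]-.085-.011)*1e3,(s[2]-.081)*1e3
print(o["time_s"],o["wrist_force"],"corner rel",x,z,"ang",np.degrees(np.arctan2(z,-x)-3/np.hypot(x,z)))
for n in("scene","top"):
    c=arm.calibration(n);p,d=arm.grab_frame(n);a,r,m,q=panel((p,d,c["camera_matrix"],c["pose"]),n)
    for r0,r1 in((.07,.1),(.1,.13),(.13,.15)):
        mm=m&(np.abs(q[...,1])>.055)&(r>r0)&(r<r1);print(n,r0,mm.sum(),np.median(a[mm]-np.degrees(.003/r[mm])).round(2))
E
python3 c.py
```

```text
17.8333 [4.79399046 1.45445041 2.18429635] corner rel -108.61776231131435 62.36425842125011 ang 28.490458172351374
scene 0.07 346 29.57
scene 0.1 347 29.57
scene 0.13 219 29.49
top 0.07 146 29.32
top 0.1 127 29.35
top 0.13 155 29.54
```

>>> {"api": "move_arm", "payload": {"plan": [{"jaw":0,"tx":1,"ty":0,"tz":-2,"wx":0,"wy":0,"wz":0},{"jaw":0,"tx":2,"ty":0,"tz":-5,"wx":0,"wy":0,"wz":0},{"jaw":0,"tx":4,"ty":0,"tz":-9,"wx":0,"wy":0,"wz":0},{"jaw":0,"tx":7,"ty":0,"tz":-14,"wx":0,"wy":0,"wz":0},{"jaw":0,"tx":10,"ty":0,"tz":-20,"wx":0,"wy":0,"wz":0},{"jaw":0,"tx":14,"ty":0,"tz":-27,"wx":0,"wy":0,"wz":0},{"jaw":0,"tx":18,"ty":0,"tz":-35,"wx":0,"wy":0,"wz":0},{"jaw":0,"tx":20,"ty":0,"tz":-40,"wx":0,"wy":0,"wz":0}]}}

```text
time_s: 18.6
tool_pos: [0.5283, 0.1059, 0.1842]
orientation: [180.0, 0.0, 5.7]
wrist_force: [0.5, 0.5, -0.2]
width: -0.0001
gripper_force: 0.0
```

```bash
python3 c.py
```

```text
18.6 [ 0.54638     0.51966817 -0.17118859] corner rel -88.48084460075222 103.20959628025413 ang 48.129365410806514
scene 0.07 370 40.06
scene 0.1 375 40.03
scene 0.13 247 40.11
top 0.07 102 40.15
top 0.1 185 40.0
top 0.13 187 40.06
```

The shield stands at 40.1° on both cameras. I am retracting and making a final check.

>>> {"api": "move_arm", "payload": {"plan": [{"jaw":0,"tx":0,"ty":0,"tz":-20,"wx":0,"wy":0,"wz":0},{"jaw":0,"tx":0,"ty":0,"tz":-50,"wx":0,"wy":0,"wz":0},{"jaw":0,"tx":0,"ty":0,"tz":-85,"wx":0,"wy":0,"wz":0},{"jaw":0,"tx":0,"ty":0,"tz":-120,"wx":0,"wy":0,"wz":0},{"jaw":0,"tx":0,"ty":0,"tz":-150,"wx":0,"wy":0,"wz":0},{"jaw":0,"tx":0,"ty":0,"tz":-170,"wx":0,"wy":0,"wz":0},{"jaw":0,"tx":0,"ty":0,"tz":-175,"wx":0,"wy":0,"wz":0},{"jaw":0,"tx":0,"ty":0,"tz":-175,"wx":0,"wy":0,"wz":0}]}}

```text
time_s: 19.37
tool_pos: [0.5283, 0.106, 0.3599]
orientation: [180.0, -0.2, 5.7]
wrist_force: [0.0, 0.2, -1.0]
width: -0.0
gripper_force: 0.0
```

```bash
cat >>c.py <<'E'
p,d=arm.grab_frame("scene");cv2.imwrite("pics/s3.png",cv2.resize(p[150:300,260:450],None,fx=4,fy=4,interpolation=cv2.INTER_CUBIC)[...,::-1])
# yellow marks, from the scene cloud
c=arm.calibration("scene");C=cloud(p,d,c["camera_matrix"],c["pose"]);q=(C[...,:2]-ORG)@RS
h=cv2.cvtColor(p,cv2.COLOR_RGB2HSV);y=(h[...,0]>18)&(h[...,0]<32)&(h[...,1]>140)&(h[...,2]>90)&(C[...,2]>.08)&(np.abs(np.abs(q[...,1])-.108)<.015)
print("marks",y.sum(),np.percentile(np.degrees(np.arctan2(C[...,2][y]-.07,.085-q[...,0][y])),[10,50,90]),np.percentile(np.hypot(C[...,2][y]-.07,.085-q[...,0][y]),[5,50,95]))
E
python3 c.py
```

```text
19.3667 [ 0.04142374  0.23916271 -0.99398587] corner rel -88.45345948584131 278.8644743690856 ang 71.8138765812417
scene 0.07 372 40.1
scene 0.1 370 39.96
scene 0.13 242 40.11
top 0.07 144 39.92
top 0.1 276 40.03
top 0.13 191 40.18
marks 104 [40.75989385 42.52801425 45.46467988] [0.05246896 0.0697964  0.08229044]
```

View pics/s3.png

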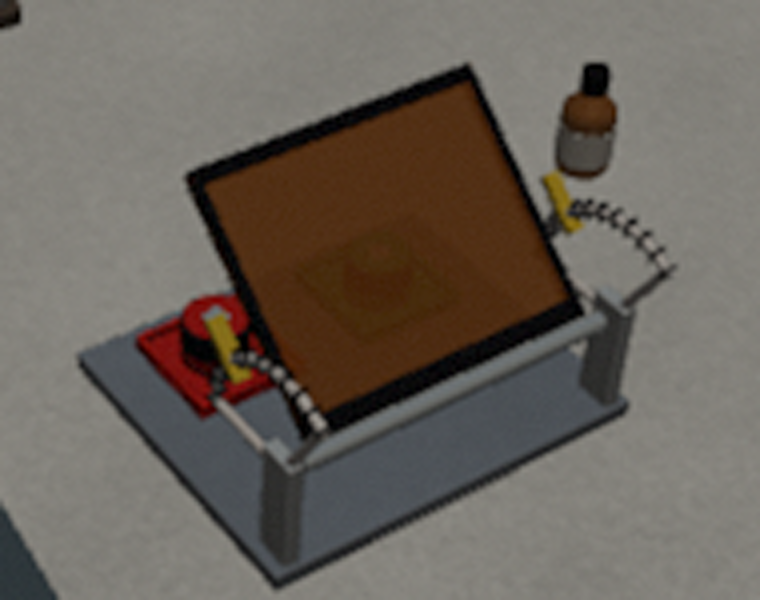

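The panel edges run parallel to the yellow marks at about (225,345) and (562,200). The pucks sit in their nests under the shield, and the arm is clear.

```bash
python3 -c "from cell import arm; print(arm.job_done())"
```

```text
the job is handed in; nothing more can be done
None
```

The job is handed in: both mounts sit flat in their own nests, and the shield stands by itself at about 40°, in line with the yellow marks, at 19.4 s on the robot's clock; the arm never went near the objective, dropper bottle or slide box.

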